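# Dark check of a bench scanner: cover the window, then key in the sequence

### The job

Run the scanner's dark check: pick up the black round disc from the bench and set it down, without dropping it, flat and wholly on the scanner's round metal stage, so that it covers the little glass window. Once it lies there, press three keys fully down and let them spring back, one at a time: first the round key, then the long bar key, then the square key. Do not press the cross-shaped key or any key before the disc is on the stage, and leave everything else on the bench where it is.

Things in the scene. Friction and masses are not known exactly. Their poses are not given: they have to be found in the camera images.
- scanner: low white bench scanner, a fixed housing 230 mm (its x) x 280 mm (its y), its flat top 60 mm above the bench; origin at the centre of its underside on the bench, x pointing away from the robot at yaw 0, z up. Four keys stand in a row along its near edge (centres at scanner x = -68 mm, y = -93, -31, 31 and 93 mm, in any order); the round stage lies behind them.
- stage (a point): centre of the top face of the scanner's round flat metal stage, 100 mm across, standing 6 mm proud of the housing (66 mm above the bench); a small round glass window, 20 mm across, marks its middle; axes as the scanner's
- disc: loose black round disc, 60 mm across, 10 mm thick, about 75 g, lying flat on the open bench to the left or the right of the scanner; origin at the centre of its underside, z its axis
- disc_center (a point): middle of the disc, 5 mm above its underside
- key_round_top (a point): centre of the top face of a black spring key with a round cap, 36 mm across; it moves with the key. Released it stands 20 mm above the housing's top and 12 mm above its white base plate (74 x 56 mm); key centres are 62 mm apart
- key_round (a joint): travel of that key in m: 0 released, 0.008 fully down; the spring takes about 1.2 N to start and 4 N fully down, and lifts it again
- key_bar_top (a point): centre of the top face of a black spring key with a long bar cap, 56 mm (along the scanner's x) by 22 mm; it moves with the key. Released it stands 20 mm above the housing's top and 12 mm above its white base plate (74 x 56 mm); key centres are 62 mm apart
- key_bar (a joint): travel of that key in m: 0 released, 0.008 fully down; the spring takes about 1.2 N to start and 4 N fully down, and lifts it again
- key_square_top (a point): centre of the top face of a black spring key with a square cap, 36 x 36 mm; it moves with the key. Released it stands 20 mm above the housing's top and 12 mm above its white base plate (74 x 56 mm); key centres are 62 mm apart
- key_square (a joint): travel of that key in m: 0 released, 0.008 fully down; the spring takes about 1.2 N to start and 4 N fully down, and lifts it again
- key_cross_top (a point): centre of the top face of a black spring key with a cross-shaped cap, two crossed bars 42 x 13 mm; this is the cancel key; it moves with the key. Released it stands 20 mm above the housing's top and 12 mm above its white base plate (74 x 56 mm); key centres are 62 mm apart
- key_cross (a joint): travel of that key in m: 0 released, 0.008 fully down; the spring takes about 1.2 N to start and 4 N fully down, and lifts it again
- square_plate: loose black square plate, 60 x 60 x 10 mm, on the bench on the other side of the scanner from the disc; not needed; origin at the centre of its underside
- petri_dish: loose closed glass dish, 90 mm across, 16 mm high; origin at the centre of its underside
- wash_bottle: loose white bottle, 72 mm across, 140 mm high; origin at the centre of its underside
- tip_box: loose blue box with a clear top, 85 x 120 x 62 mm; origin at the centre of its underside
- jar: loose amber jar with a black cap, 64 mm across, 80 mm high; origin at the centre of its underside
- beaker: loose open glass beaker, 70 mm across, 85 mm high; origin at the centre of its underside
There are look-alikes about, which are no part of the job. What is shaped like the disc but purple or turquoise is not meant.

How it is judged:
By the outcome, as a careful person would: the job done as asked, in the order asked, and still so for the second after the job is handed in, with the robot touching nothing.
It also fails if it takes over 58 s, if anything falls off the work surface, if the arm or the gripper's body presses on something with over 40 N, if the wrist force passes 120 N, or if a joint passes its speed limit or range.

### The arm

A 7-joint arm with a two-finger parallel gripper is mounted at the origin on the work surface. World frame = base frame: x ahead of the robot, y to its left, z up, the work surface at z = 0. Lengths are in m, angles in rad, forces in N, time in s.
With the tool pointing down it reaches from about 0.4 to 0.75 m from the base axis. Payload 19.5 kg.
Tool frame: the origin (TCP) lies midway between the tips of the shut fingers; the grasp point (between the pads) lies 19 mm behind it; z points along the fingers, y is the line along which they close (so a half turn about z gives the same grasp; the last joint's range is limited). The gripper opens to 85 mm and grips with 20 to 120 N. Pads are 22 mm wide; open, the fingers measure 114 mm over their backs; the gripper's body (76 mm by 85 mm) begins 54 mm behind the grasp point. The pads swing forward as they close: fully open they stand 13 mm farther back than shut.
Start: joints at [1.24, 0.707, -0.028, 1.485, 0.022, 0.951, -0.075], TCP at [0.164, -0.551, 0.231] pointing down, gripper open.
Joint ranges: [-2.71, 2.71], [-0.32, 2.16], [-1.57, 1.52], [0, 2.45], [-1.46, 4.6], [0, 2.02], [-2.83, 2.83]. Speed limits (rad/s): [1.89, 1.89, 2.57, 2.57, 3.01, 3.01, 3.01].

### API

Orientations are given as a rotation vector (axis times angle).
In Python, from workcell import arm gives the robot as it stands.
- The arm moves only by the tool servo_tool, never from a script. Its argument "targets" is a list of rows, each a list of 3 entries, a list of its own where there are three numbers: the opening, from 0 (shut) to 1 (fully open), then the shift along the tool's x, y, z each as a share of 0.1 m, from -1 to 1, then the turn about the tool's z as a share of 90 degrees, from -1 to 1. A call has 1 to 5 rows; each row is the pose to reach, as a shift and turn from the pose commanded when the call began, along the tool's axes at that moment; what a row does not reach only later rows make up. A row lasts 1/12 s, in which the tool goes at most 41.7 mm and 7.16 degrees, less where a joint would pass 70% of its speed; a pose out of reach is approached as far as the arm can. A call with a number of a shift or a turn outside -1 to 1 is refused whole. A call with a gripper value outside its range is refused whole. The fingers move at their own pace and stop on an object; the grip force is fixed at half the most. Time passes only in rows, so rows that repeat a pose let the fingers close. It gives the time, the measured TCP pose, the force, the opening and the grip force at its end, in the units of the state.
- arm.read_state(): the state, without advancing time (a new reading comes with each control period).
- arm.grab_frame(name): name is "side" or "top"; returns a dict with "pixels" (480x640x3 uint8, red, green, blue), "range_z" (480x640 float32, m along the optical axis (not along the pixel's ray), 0 where there is no reading), "mtx" (3x3 intrinsics, pixels), "dist" ([k1, k2, p1, p2, k3] as OpenCV has them; the pictures are not rectified), "R" (3x3) and "t" (3): a world point X has camera coordinates R X + t. Camera axes: x right, y down, z forward; pixel columns grow to the right and rows downward; lengths in m; the calibration is good to about 2 mm. A picture is of the moment at which its call begins.
- arm.job_done(): hands the job in; it is judged then, once.
The state is a dict: "clock": time; "qpos": joint angles; "joint_vel": joint speeds; "joint_efforts": joint torques, N m; "tcp_pos": TCP position; "ee_rot": TCP orientation; "wrist_force": force on the tool from outside, world axes, zero at the start; "torque": the same for the moment, N m; "opening": opening from 0.0 (shut) to 1.0 (fully open); "grasp_force": force on a finger pad.
Only numpy, scipy, OpenCV 4.12 (cv2) and the standard library are available. Lean on these libraries where they do the work, as an engineer would, in place of code of your own. Each camera call takes 0.05 s, during which the arm holds its last target. There are 200 camera calls.

## Working session

There is one attempt and no reset: what is moved stays moved. The work goes in short steps, Python scripts to look and compute and a tool call to move; the robot and the scene stay as the last step left them, time stands still between calls to the robot, and variables do not carry over. Pictures are saved under pics/ and viewed, at most 10 in all, crops included, and the job is handed in when it is done.

Besides the shell and the picture viewer there is one more tool, called after "Emit:" as a command line: name --argument value ..., lists and objects as JSON in quotes. servo_tool: Moves the arm, as the interface text tells. Its arguments: {"type":"object","properties":{"targets":{"type":"array"}},"required":["targets"]}

```bash
mkdir -p pics; cat > h.py <<'E'
import numpy as np, cv2
from workcell import arm
def grab(n):
    f=arm.grab_frame(n); np.savez('%s.npz'%n,**f); return f
def world(f,uv,z=None):
    """pixels -> world; by depth, or on plane z"""
    uv=np.array(uv,float).reshape(-1,2)
    n=cv2.undistortPoints(uv.reshape(-1,1,2),f['mtx'],f['dist']).reshape(-1,2)
    r=np.c_[n,np.ones(len(n))]; R,t=f['R'],f['t']
    C=-R.T@t
    if z is None:
        d=f['range_z'][uv[:,1].round().astype(int),uv[:,0].round().astype(int)]
        return (r*d[:,None]-t)@R
    w=r@R
    return C+w*((z-C[2])/w[:,2])[:,None]
E
python3 - <<'E'
from h import *
for n in('top','side'):
    f=grab(n); cv2.imwrite(f'pics/{n}0.png',f['pixels'][...,::-1]); print(n,-f['R'].T@f['t'])
s=arm.read_state(); print({k:np.round(v,3) for k,v in s.items()})
E
```

```text
top [ 0.45851625 -0.03225188  1.15181648]
side [-0.07732877  0.7025545   0.87512399]
{'clock': np.float64(0.1), 'qpos': array([ 1.24 ,  0.707, -0.028,  1.485,  0.022,  0.951, -0.075]), 'joint_vel': array([-0.001, -0.002, -0.001, -0.002, -0.001,  0.001, -0.002]), 'joint_efforts': array([ 2.0000e-03, -8.8429e+01,  1.2370e+00, -2.3645e+01,  1.7000e-02,
        5.0000e-03,  0.0000e+00]), 'tcp_pos': array([ 0.164, -0.551,  0.231]), 'ee_rot': array([-3.108, -0.452,  0.   ]), 'wrist_force': array([-0.875,  0.692,  0.44 ]), 'torque': array([ 0.016,  0.04 , -0.035]), 'grasp_force': np.float64(0.0), 'opening': np.float64(1.001)}
```

View pics/top0.png

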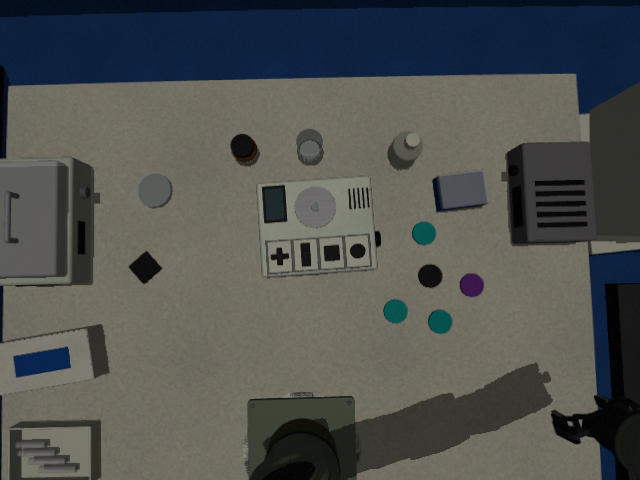

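View pics/side0.png

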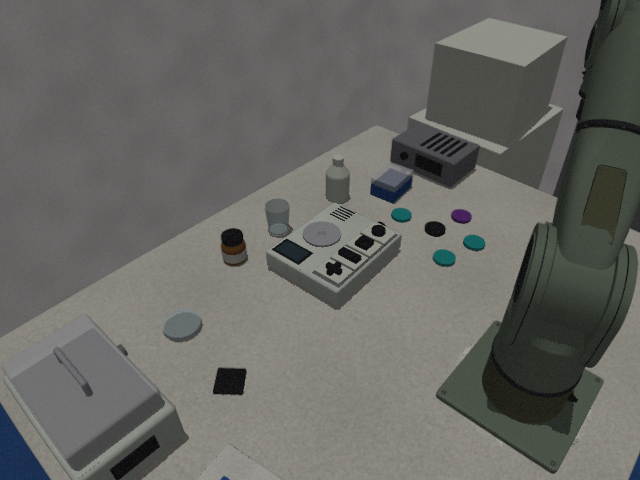

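The top view shows the black round disc at about (430,276), with look-alikes in turquoise at (424,233), (396,311) and (440,321) and in purple at (472,285). The black plate at (145,267) is square, so only (430,276) fits: it is both round and black. The keys from left to right are cross (280,256), bar (306,254), square (332,253) and round (358,251). The stage is at (315,207). The side view agrees, with the disc at (435,229).

```bash
python3 - <<'E'
from h import *
f=dict(np.load('top.npz')); im=f['pixels']; g=im.max(2)
def blob(u,v,hw,mask):
    m=np.zeros(g.shape,np.uint8); m[v-hw:v+hw,u-hw:u+hw]=mask[v-hw:v+hw,u-hw:u+hw]
    n,l,st,c=cv2.connectedComponentsWithStats(m); i=1+np.argmax(st[1:,4]); return c[i],st[i,4]
dark=(g<60).astype(np.uint8)
keys={}
for n,u,v,hw,z in [('disc',430,276,18,.010),('round',358,251,11,.08),('square',332,253,11,.08),('bar',306,254,13,.08),('cross',280,256,11,.08)]:
    c,a=blob(u,v,hw,dark); p=world(f,c,z)[0]; keys[n]=p[:2]; print(n,c.round(1),a,p.round(4),'depth',world(f,c)[0].round(4))
# stage by height
V,U=np.mgrid[170:285,250:390]; uv=np.c_[U.ravel(),V.ravel()]; P=world(f,uv)
# scanner axis from keys
k=np.array([keys[n] for n in('cross','bar','square','round')]); ys=np.array([93,31,-31,-93])/1e3
sl=(k-k.mean(0)).T@ys/(ys@ys); yaw=np.arctan2(-sl[0],sl[1]); print('pitch scale',np.linalg.norm(sl),'yaw',yaw)
c,s=np.cos(yaw),np.sin(yaw); Rm=np.array([[c,-s],[s,c]]); o=k.mean(0)-Rm@[-.068,0]; print('scanner origin',o)
for n,y in zip(('cross','bar','square','round'),ys): print(n,'model',(o+Rm@[-.068,y]).round(4),'meas',keys[n].round(4))
top=(P[:,2]>.05)&(P[:,2]<.0645); L=(P[top][:,:2]-o)@Rm; print('housing ext',np.percentile(L,[.5,99.5],0))
m=(g[185:232,290:340]); 
st=(P[:,2]>.0635)&(P[:,2]<.071)&(np.linalg.norm((P[:,:2]-o)@Rm-[.04,0],axis=1)<.075); q=P[st]; e=cv2.minEnclosingCircle(q[:,:2].astype(np.float32)); print('stage',st.sum(),q.mean(0),e)
sat=im[...,0].astype(int)-im[...,1]; mm=((g>80)&(sat>3)).astype(np.uint8); 
print('px stage',im[207,300],'housing',im[225,350])
cr=cv2.resize(im[170:340,250:490],None,fx=3.2,fy=3.2,interpolation=cv2.INTER_CUBIC); cv2.imwrite('pics/crop.png',cr[...,::-1])
E
```

```text
disc [429.6 275.6] 440 [ 0.4273 -0.332   0.01  ] depth [ 0.4271 -0.3334  0.0046]
round [357.3 250.5] 172 [ 0.493  -0.1446  0.08  ] depth [ 0.493  -0.1446  0.0799]
square [331.4 252.6] 228 [ 0.4896 -0.0833  0.08  ] depth [ 0.4896 -0.0833  0.0803]
bar [305.4 254.1] 211 [ 0.4878 -0.0221  0.08  ] depth [ 0.4878 -0.0221  0.0803]
cross [279.4 256.3] 155 [0.4842 0.0393 0.08  ] depth [0.4843 0.0395 0.0765]
pitch scale 0.9897631298510032 yaw 0.04555191263762595
scanner origin [ 0.55656327 -0.0495707 ]
cross model [0.4844 0.0402] meas [0.4842 0.0393]
bar model [ 0.4872 -0.0217] meas [ 0.4878 -0.0221]
square model [ 0.49   -0.0836] meas [ 0.4896 -0.0833]
round model [ 0.4929 -0.1456] meas [ 0.493  -0.1446]
housing ext [[-0.11244991 -0.13941106]
 [ 0.11270595  0.13846619]]
stage 856 [ 0.60006207 -0.04867077  0.0654755 ] ((0.5938200354576111, -0.04668494686484337), 0.07281149923801422)
px stage [109 106 106] housing [126 130 118]
```

View pics/crop.png

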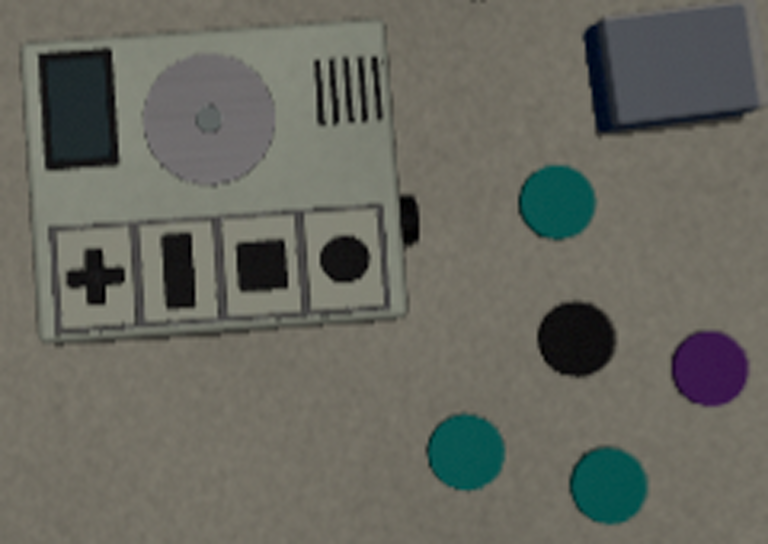

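The crop confirms it: the object at crop (577,339) is black and round, about 24 px or 60 mm across. Its neighbours are turquoise or purple. The stage window is at crop (208,119), which is about (315,207) in the full image.

```bash
cat >> h.py <<'E'
from scipy.spatial.transform import Rotation as Ro
def go(name,p):
    s=arm.read_state(); R=Ro.from_rotvec(s['ee_rot']).as_matrix()
    print(name,'shares',(R.T@(np.array(p)-s['tcp_pos'])/.1).round(3),'t',round(float(s['clock']),2))
E
python3 - <<'E'
from h import *
f=dict(np.load('top.npz')); im=f['pixels']
g=cv2.GaussianBlur(cv2.cvtColor(im,cv2.COLOR_RGB2GRAY),(3,3),0)
hc=cv2.HoughCircles(cv2.resize(g[175:240,285:345],None,fx=4,fy=4,interpolation=cv2.INTER_CUBIC),cv2.HOUGH_GRADIENT,2,200,param1=60,param2=20,minRadius=65,maxRadius=100)
u,v,r=hc[0,0]/4; c=[285+u-.375,175+v-.375]; p=world(f,c,.066)[0]; e=world(f,[c[0]+r,c[1]],.066)[0]
print('stage',c,p,'radius',np.linalg.norm(e-p)); w=world(f,[314.7,206.9],.066)[0]; print('window',w)
o=np.array([.5566,-.0496]);a=.0456; d=p[:2]-o; print('stage in scanner',d[0]*np.cos(a)+d[1]*np.sin(a),-d[0]*np.sin(a)+d[1]*np.cos(a))
fs=dict(np.load('side.npz')); ims=fs['pixels']; dk=(ims.max(2)<60).astype(np.uint8)
n,l,st,cc=cv2.connectedComponentsWithStats(dk[215:243,420:450]); i=1+np.argmax(st[1:,4]); print('disc side',world(fs,cc[i]+[420,215],.008)[0],st[i,4])
go('disc',[.427,-.332,.1])
E
```

```text
stage [np.float32(305.375), np.float32(209.375)] [ 0.59559043 -0.02451948  0.066     ] radius 0.04713402395305428
window [ 0.60100487 -0.04709301  0.066     ]
stage in scanner 0.040093172854290815 0.0232771005539548
disc side [ 0.42245588 -0.33147413  0.008     ] 248
disc shares [ 3.148 -1.348  1.31 ] t 0.1
```

Emit:
servo_tool --targets '[[1,[0.4,-0.18,0.16],0],[1,[0.8,-0.35,0.3],0],[1,[1,-0.45,0.4],0],[1,[1,-0.45,0.4],0]]'

```text
clock: 0.43
tcp_pos: [0.2516, -0.4747, 0.1893]
ee_rot: [-3.103, -0.462, -0.003]
wrist_force: [1.1, -0.0, -0.5]
opening: 0.996
grasp_force: 0.0
```

Emit:
servo_tool --targets '[[1,[0.4,-0.18,0.16],0],[1,[0.8,-0.35,0.3],0],[1,[1,-0.45,0.4],0],[1,[1,-0.45,0.4],0]]'

```text
clock: 0.77
tcp_pos: [0.3343, -0.4027, 0.1491]
ee_rot: [-3.103, -0.463, -0.001]
wrist_force: [1.2, 1.1, -1.1]
opening: 1.005
grasp_force: 0.0
```

Emit:
servo_tool --targets '[[1,[0.4,-0.18,0.16],0],[1,[0.8,-0.35,0.3],0],[1,[1,-0.45,0.4],0],[1,[1,-0.45,0.4],0],[1,[1,-0.45,0.4],0]]'

```text
clock: 1.18
tcp_pos: [0.4137, -0.3349, 0.1105]
ee_rot: [-3.107, -0.457, 0.001]
wrist_force: [-0.4, -0.5, 0.8]
opening: 1.004
grasp_force: 0.0
```

```bash
python3 - <<'E'
from h import *
go('disc',[.426,-.332,.03])
E
```

```text
disc shares [0.127 0.009 0.805] t 1.18
```

Emit:
servo_tool --targets '[[1,[0.13,0.01,0.3],0],[0.95,[0.13,0.01,0.6],0],[0.9,[0.13,0.01,0.8],0],[0.9,[0.13,0.01,0.8],0],[0.9,[0.13,0.01,0.8],0]]'

```text
clock: 1.6
tcp_pos: [0.4248, -0.3342, 0.0314]
ee_rot: [-3.109, -0.45, 0.002]
wrist_force: [-0.4, -1.1, 0.4]
opening: 0.898
grasp_force: 0.0
```

```bash
python3 - <<'E'
from h import *
go('disc',[.426,-.332,-.002])
f=grab('side'); s=grab('top')
a=cv2.resize(f['pixels'][170:290,370:510],None,fx=3,fy=3); b=cv2.resize(s['pixels'][220:340,370:490],None,fx=3,fy=3)
cv2.imwrite('pics/pre.png',np.hstack([a,b])[...,::-1])
E
```

```text
disc shares [ 0.019 -0.017  0.334] t 1.6
```

View pics/pre.png

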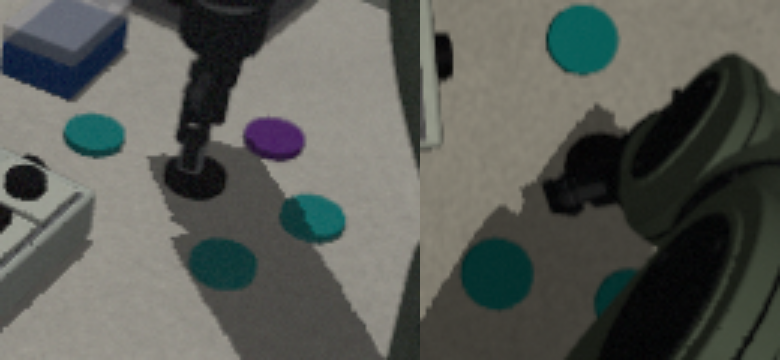

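The left panel (side view) shows the gripper over the black disc at about (195,178), with turquoise and purple discs clear of it. The right panel (top view) shows the visible finger at (565,193), just outside the disc's edge at its expected place, so I'm descending.

Emit:
servo_tool --targets '[[0.9,[0.02,-0.02,0.12],0],[0.9,[0.02,-0.02,0.22],0],[0.9,[0.02,-0.02,0.29],0],[0.9,[0.02,-0.02,0.33],0],[0.9,[0.02,-0.02,0.33],0]]'

```text
clock: 2.12
tcp_pos: [0.4266, -0.3309, -0.0026]
ee_rot: [-3.108, -0.452, 0.002]
wrist_force: [-0.1, -0.3, 0.5]
opening: 0.902
grasp_force: 0.0
```

Emit:
servo_tool --targets '[[0.8,[0,0,0],0],[0.75,[0,0,0],0],[0.7,[0,0,0],0],[0.65,[0,0,0],0],[0.5,[0,0,0],0]]'

```text
clock: 2.53
tcp_pos: [0.4272, -0.3313, -0.0007]
ee_rot: [3.108, 0.452, 0.001]
wrist_force: [-2.3, 1.5, 17.1]
opening: 0.664
grasp_force: 60.1
```

The fingers are gripping at 60 N with the tips lightly on the bench, so I'm lifting.

Emit:
servo_tool --targets '[[0.4,[0,0,-0.02],0],[0.4,[0,0,-0.06],0],[0.4,[0,0,-0.2],0],[0.4,[0,0,-0.4],0],[0.4,[0,0,-0.6],0]]'

```text
clock: 2.95
tcp_pos: [0.4267, -0.3309, 0.059]
ee_rot: [-3.108, -0.452, 0.001]
wrist_force: [0.2, 1.3, -0.2]
opening: 0.665
grasp_force: 64.0
```

Emit:
servo_tool --targets '[[0.4,[0,0,-0.25],0],[0.4,[0,0,-0.5],0],[0.4,[0,0,-0.75],0],[0.4,[0,0,-0.9],0],[0.4,[0,0,-0.9],0]]'

```text
clock: 3.37
tcp_pos: [0.4278, -0.3317, 0.1514]
ee_rot: [3.106, 0.452, 0.005]
wrist_force: [0.7, -0.5, -0.9]
opening: 0.671
grasp_force: 64.1
```

```bash
python3 - <<'E'
from h import *
go('stage',[.600,-.048,.14])
f=grab('side'); s=grab('top')
a=cv2.resize(f['pixels'][120:260,370:510],None,fx=3,fy=3); b=cv2.resize(s['pixels'][220:360,370:490],None,fx=3,fy=3)
cv2.imwrite('pics/lift.png',np.hstack([a,b])[...,::-1])
E
```

```text
stage shares [ 2.458 -2.23   0.113] t 3.37
```

View pics/lift.png

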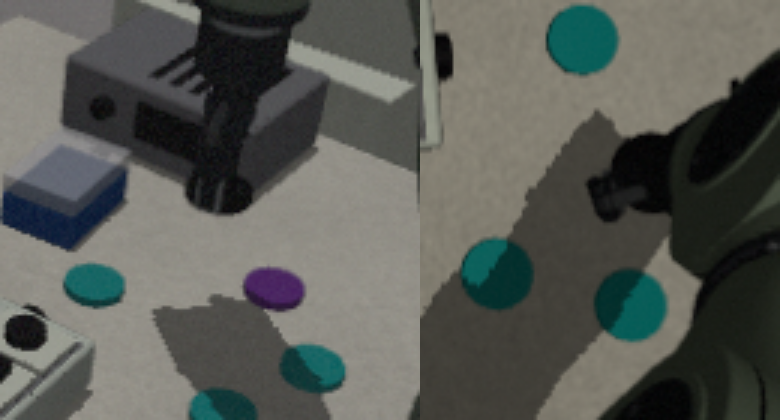

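The side panel shows the disc held flat in the fingers at (220,197), and the bench spot is empty. Carrying it to the stage.

Emit:
servo_tool --targets '[[0.4,[0.2,-0.18,0],0],[0.4,[0.45,-0.4,0],0],[0.4,[0.7,-0.63,0],0],[0.4,[0.82,-0.74,0],0],[0.4,[0.82,-0.74,0],0]]'

```text
clock: 3.88
tcp_pos: [0.4862, -0.2327, 0.147]
ee_rot: [-3.105, -0.46, 0.001]
wrist_force: [0.4, 0.4, -1.7]
opening: 0.666
grasp_force: 64.1
```

Emit:
servo_tool --targets '[[0.4,[0.2,-0.18,0],0],[0.4,[0.45,-0.4,0],0],[0.4,[0.7,-0.63,0],0],[0.4,[0.82,-0.74,0],0],[0.4,[0.82,-0.74,0],0]]'

```text
clock: 4.3
tcp_pos: [0.5432, -0.1389, 0.147]
ee_rot: [-3.106, -0.459, 0.001]
wrist_force: [0.8, 0.4, -0.7]
opening: 0.664
grasp_force: 64.1
```

Emit:
servo_tool --targets '[[0.4,[0.2,-0.18,0],0],[0.4,[0.45,-0.4,0],0],[0.4,[0.7,-0.63,0],0],[0.4,[0.82,-0.74,0],0],[0.4,[0.82,-0.74,0],0]]'

```text
clock: 4.72
tcp_pos: [0.6003, -0.0451, 0.1469]
ee_rot: [-3.106, -0.458, 0.001]
wrist_force: [-0.2, 0.2, -1.1]
opening: 0.664
grasp_force: 64.1
```

```bash
python3 - <<'E'
from h import *
go('stage',[.600,-.048,.08])
E
```

```text
stage shares [-0.011  0.028  0.669] t 4.72
```

Emit:
servo_tool --targets '[[0.4,[-0.01,0.03,0.2],0],[0.4,[-0.01,0.03,0.4],0],[0.4,[-0.01,0.03,0.58],0],[0.4,[-0.01,0.03,0.67],0],[0.4,[-0.01,0.03,0.67],0]]'

```text
clock: 5.13
tcp_pos: [0.5981, -0.0524, 0.0791]
ee_rot: [-3.109, -0.45, 0.006]
wrist_force: [-0.6, -0.4, -1.4]
opening: 0.663
grasp_force: 64.1
```

Emit:
servo_tool --targets '[[0.4,[0,0,0.05],0],[0.4,[0,0,0.09],0],[0.4,[0,0,0.11],0],[0.4,[0,0,0.12],0],[0.4,[0,0,0.12],0]]'

```text
clock: 5.55
tcp_pos: [0.5995, -0.0514, 0.0695]
ee_rot: [-3.109, -0.452, -0.0]
wrist_force: [-0.6, 0.2, -0.8]
opening: 0.668
grasp_force: 64.1
```

```bash
python3 - <<'E'
from h import *
go('stage',[.600,-.048,.0653])
f=grab('side'); cv2.imwrite('pics/place.png',cv2.resize(f['pixels'][160:310,250:420],None,fx=4,fy=4,interpolation=cv2.INTER_CUBIC)[...,::-1])
E
```

```text
stage shares [ 0.014 -0.031  0.042] t 5.55
```

View pics/place.png

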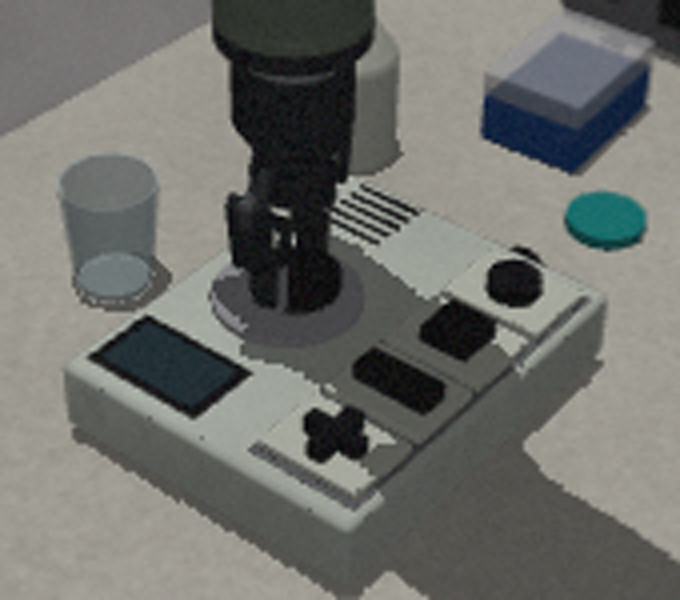

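The disc at about (295,280) is just above the middle of the stage ring at (287,290), with margin all round. Lowering the last 4 mm.

Emit:
servo_tool --targets '[[0.4,[0,-0.02,0.01],0],[0.4,[0,-0.02,0.02],0],[0.4,[0,-0.02,0.03],0],[0.4,[0,-0.02,0.04],0],[0.4,[0,-0.02,0.04],0]]'

```text
clock: 6.02
tcp_pos: [0.5989, -0.0494, 0.0655]
ee_rot: [-3.109, -0.452, -0.0]
wrist_force: [-1.4, 0.9, 3.8]
opening: 0.665
grasp_force: 64.7
```

Emit:
servo_tool --targets '[[0.67,[0,0,0],0],[0.72,[0,0,0],0],[0.8,[0,0,0],0],[0.9,[0,0,0],0],[0.9,[0,0,0],0]]'

```text
clock: 6.43
tcp_pos: [0.5989, -0.0495, 0.0652]
ee_rot: [-3.109, -0.452, 0.0]
wrist_force: [0.5, -0.6, -0.3]
opening: 0.899
grasp_force: 0.0
```

Emit:
servo_tool --targets '[[0.9,[0,0,-0.05],0],[0.9,[0,0,-0.2],0],[0.9,[0,0,-0.5],0],[0.9,[0,0,-0.8],0],[0.9,[0,0,-0.8],0]]'

```text
clock: 6.85
tcp_pos: [0.6008, -0.0498, 0.1507]
ee_rot: [3.107, 0.452, 0.01]
wrist_force: [0.4, 0.5, 1.3]
opening: 0.902
grasp_force: 0.0
```

```bash
python3 - <<'E'
from h import *
go('round',[.4928,-.145,.11])
f=grab('side'); im=f['pixels']; cv2.imwrite('pics/placed.png',cv2.resize(im[160:310,250:420],None,fx=4,fy=4,interpolation=cv2.INTER_CUBIC)[...,::-1])
m=(im.max(2)<60).astype(np.uint8)[215:250,298:345]; V,U=np.nonzero(m); P=world(f,np.c_[U+298,V+215]); P=P[(P[:,2]>.06)&(P[:,2]<.085)]
t=P[P[:,2]>.0725]; print(len(t),t.mean(0).round(4),t.std(0).round(4),(np.ptp(t,0)).round(4))
E
```

```text
round shares [-1.309  0.604  0.4  ] t 6.85
293 [ 0.59   -0.0474  0.0766] [0.0228 0.0161 0.002 ] [0.121  0.0625 0.0107]
```

View pics/placed.png

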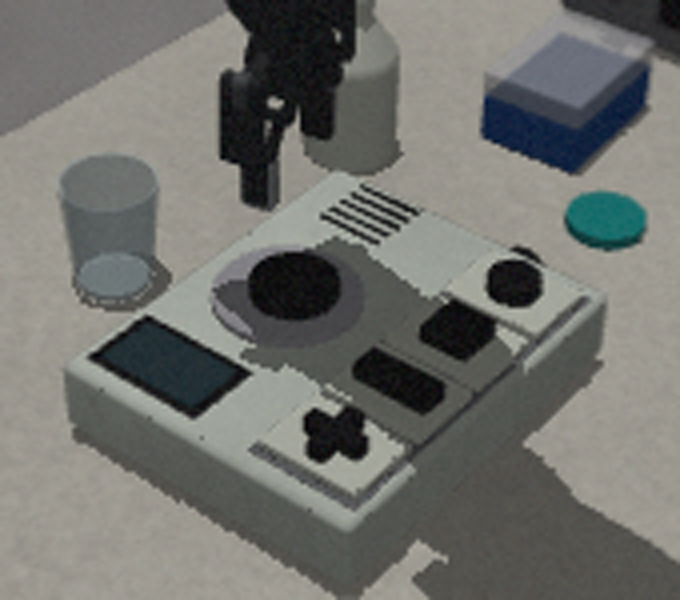

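The disc lies flat at about (294,286), fully inside the stage ring, which spans x 210–364 and y 243–348, and it hides the window. Now I'm shutting the fingers and moving to the round key.

Emit:
servo_tool --targets '[[0.5,[-0.25,0.12,0],0],[0.2,[-0.5,0.24,0],0],[0,[-0.75,0.36,0],0],[0,[-0.9,0.4,0],0],[0,[-0.9,0.4,0],0]]'

```text
clock: 7.32
tcp_pos: [0.5215, -0.1158, 0.1453]
ee_rot: [3.109, 0.447, -0.003]
wrist_force: [-0.2, 0.1, -0.6]
opening: 0.186
grasp_force: 0.0
```

Emit:
servo_tool --targets '[[0,[-0.2,0.1,0.1],0],[0,[-0.4,0.2,0.25],0],[0,[-0.4,0.2,0.4],0],[0,[-0.4,0.2,0.4],0],[0,[-0.4,0.2,0.4],0]]'

```text
clock: 7.73
tcp_pos: [0.4916, -0.1434, 0.105]
ee_rot: [-3.108, -0.452, 0.001]
wrist_force: [1.0, 0.0, 0.8]
opening: 0.003
grasp_force: 0.0
```

```bash
python3 - <<'E'
from h import *
go('round',[.4928,-.145,.085])
E
```

```text
round shares [0.008 0.019 0.2  ] t 7.73
```

Emit:
servo_tool --targets '[[0,[0.01,0.02,0.1],0],[0,[0.01,0.02,0.2],0],[0,[0.01,0.02,0.24],0],[0,[0.01,0.02,0.28],0],[0,[0.01,0.02,0.28],0]]'

```text
clock: 8.15
tcp_pos: [0.4929, -0.1453, 0.0767]
ee_rot: [-3.108, -0.453, 0.001]
wrist_force: [-0.2, 1.3, 1.5]
opening: 0.001
grasp_force: 1.1
```

Emit:
servo_tool --targets '[[0,[0,0,0.02],0],[0,[0,0,0.03],0],[0,[0,0,0.04],0],[0,[0,0,0.05],0],[0,[0,0,0.05],0]]'

```text
clock: 8.57
tcp_pos: [0.493, -0.1455, 0.0723]
ee_rot: [-3.109, -0.452, -0.0]
wrist_force: [0.2, 2.6, 4.2]
opening: -0.003
grasp_force: 1.9
```

Spring force is tracking travel. Continuing down to the hard stop.

Emit:
servo_tool --targets '[[0,[0,0,0.01],0],[0,[0,0,0.02],0],[0,[0,0,0.02],0]]'

```text
clock: 8.82
tcp_pos: [0.4931, -0.1456, 0.0715]
ee_rot: [3.109, 0.452, 0.002]
wrist_force: [-5.9, 5.1, 34.1]
opening: -0.001
grasp_force: 16.7
```

The key has bottomed (34 N at z 0.0715). Releasing it and moving to the bar key.

Emit:
servo_tool --targets '[[0,[0,0,-0.1],0],[0,[0,0,-0.25],0],[0,[0,0,-0.35],0],[0,[0,0,-0.35],0],[0,[0,0,-0.35],0]]'

```text
clock: 9.23
tcp_pos: [0.4931, -0.1458, 0.1055]
ee_rot: [3.109, 0.452, 0.001]
wrist_force: [-0.1, 1.0, -0.9]
opening: -0.002
grasp_force: 0.0
```

Emit:
servo_tool --targets '[[0,[0.07,-0.25,0],0],[0,[0.15,-0.5,0],0],[0,[0.22,-0.75,0],0],[0,[0.3,-1,0],0],[0,[0.3,-1,0],0]]'

```text
clock: 9.65
tcp_pos: [0.493, -0.0362, 0.1045]
ee_rot: [-3.105, -0.46, 0.001]
wrist_force: [-0.0, 1.1, -0.7]
opening: 0.0
grasp_force: 0.0
```

```bash
python3 - <<'E'
from h import *
go('bar',[.4875,-.022,.0805])
E
```

```text
bar shares [-0.011 -0.151  0.24 ] t 9.65
```

Emit:
servo_tool --targets '[[0,[0,-0.18,0],0],[0,[0,-0.18,0],0],[0,[0,-0.18,0.1],0],[0,[0,-0.18,0.2],0],[0,[0,-0.18,0.2],0]]'

```text
clock: 10.07
tcp_pos: [0.4874, -0.0243, 0.0836]
ee_rot: [-3.109, -0.452, 0.004]
wrist_force: [-0.0, 0.5, -0.1]
opening: 0.003
grasp_force: 0.0
```

```bash
python3 - <<'E'
from h import *
go('bar',[.4875,-.022,.0715])
E
```

```text
bar shares [ 0.008 -0.022  0.121] t 10.07
```

Emit:
servo_tool --targets '[[0,[0,-0.02,0.04],0],[0,[0,-0.02,0.07],0],[0,[0,-0.02,0.1],0],[0,[0,-0.02,0.13],0],[0,[0,-0.02,0.13],0]]'

```text
clock: 10.48
tcp_pos: [0.4874, -0.022, 0.0721]
ee_rot: [-3.109, -0.452, 0.0]
wrist_force: [-1.4, 1.3, 3.4]
opening: 0.0
grasp_force: 1.9
```

Emit:
servo_tool --targets '[[0,[0,0,0.01],0],[0,[0,0,0.015],0],[0,[0,0,0.015],0]]'

```text
clock: 10.73
tcp_pos: [0.4875, -0.022, 0.0716]
ee_rot: [-3.109, -0.452, -0.001]
wrist_force: [-5.5, 1.9, 27.1]
opening: -0.001
grasp_force: 12.8
```

The bar key has bottomed. Releasing it, then on to the square key at (0.490,-0.083).

Emit:
servo_tool --targets '[[0,[0,0,-0.1],0],[0,[0,0,-0.25],0],[0,[0,0,-0.35],0],[0,[0,0,-0.35],0],[0,[0,0,-0.35],0]]'

```text
clock: 11.15
tcp_pos: [0.4877, -0.0221, 0.106]
ee_rot: [3.109, 0.452, 0.001]
wrist_force: [0.1, 1.0, 1.2]
opening: 0.003
grasp_force: 0.0
```

Emit:
servo_tool --targets '[[0,[-0.04,0.15,0],0],[0,[-0.08,0.3,0],0],[0,[-0.12,0.45,0],0],[0,[-0.15,0.6,0],0],[0,[-0.15,0.6,0],0]]'

```text
clock: 11.57
tcp_pos: [0.49, -0.0868, 0.1051]
ee_rot: [3.108, 0.447, -0.001]
wrist_force: [0.2, -0.5, 0.5]
opening: -0.003
grasp_force: 0.0
```

Emit:
servo_tool --targets '[[0,[0,0,0.1],0],[0,[0,0,0.2],0],[0,[0,0,0.2],0]]'

```text
clock: 11.82
tcp_pos: [0.4894, -0.0833, 0.0838]
ee_rot: [-3.108, -0.452, 0.004]
wrist_force: [0.3, 1.0, 0.4]
opening: -0.004
grasp_force: 0.0
```

```bash
python3 - <<'E'
from h import *
go('square',[.490,-.0835,.0715])
E
```

```text
square shares [0.006 0.004 0.123] t 11.82
```

Emit:
servo_tool --targets '[[0,[0,0,0.04],0],[0,[0,0,0.07],0],[0,[0,0,0.1],0],[0,[0,0,0.13],0],[0,[0,0,0.13],0]]'

```text
clock: 12.23
tcp_pos: [0.4902, -0.0836, 0.0725]
ee_rot: [-3.108, -0.452, 0.0]
wrist_force: [-0.8, 2.8, 3.9]
opening: 0.002
grasp_force: 1.8
```

Emit:
servo_tool --targets '[[0,[0,0,0.01],0],[0,[0,0,0.02],0],[0,[0,0,0.02],0]]'

```text
clock: 12.48
tcp_pos: [0.4902, -0.0837, 0.0716]
ee_rot: [-3.109, -0.452, -0.001]
wrist_force: [-4.7, 3.5, 24.5]
opening: 0.003
grasp_force: 12.3
```

Emit:
servo_tool --targets '[[0,[0,0,-0.1],0],[0,[0,0,-0.3],0],[0,[0,0,-0.6],0],[0,[0,0,-0.9],0],[0,[0,0,-0.9],0]]'

```text
clock: 12.9
tcp_pos: [0.4918, -0.0844, 0.1653]
ee_rot: [3.107, 0.451, 0.009]
wrist_force: [0.2, -0.1, 0.4]
opening: -0.003
grasp_force: 0.0
```

Emit:
servo_tool --targets '[[0,[0,0.2,0],0],[0,[0,0.4,0],0],[0,[0,0.6,0],0],[0,[0,0.6,0],0],[0,[0,0.6,0],0]]'

```text
clock: 13.32
tcp_pos: [0.5072, -0.1421, 0.1607]
ee_rot: [3.109, 0.45, 0.0]
wrist_force: [-0.1, 0.7, -0.4]
opening: 0.001
grasp_force: 0.0
```

```bash
python3 - <<'E'
from h import *
f=grab('side'); cv2.imwrite('pics/end.png',f['pixels'][...,::-1])
E
```

```text
(no output)
```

View pics/end.png

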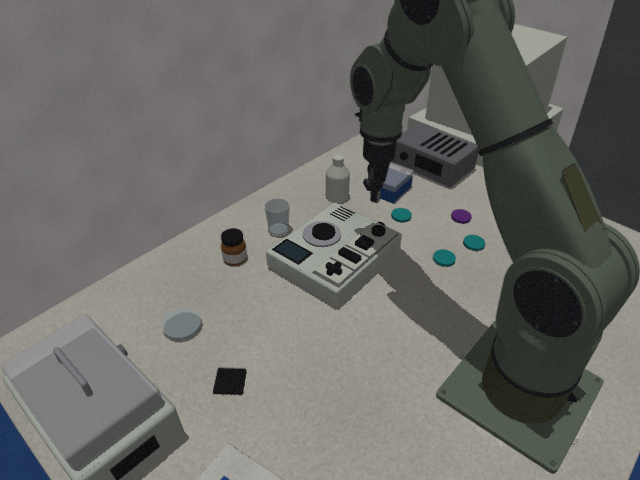

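The disc is still centred on the stage at (323,231), the keys are back up, everything else is where it was, and the arm is clear.

```bash
python3 -c "
from workcell import arm
print(arm.job_done())"
```

```text
the job is handed in; nothing more can be done
None
```

The disc lies flat on the stage covering the window, the round, bar and square keys were each pressed to the stop and released in that order, and the job was handed in at about 13 s; no verdict came back.

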